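Zero the lid press and hold a tub lid under pressure

ROBOT

A 6-joint arm with a two-finger parallel gripper is mounted at the origin on the work surface. World frame = base frame: x ahead of the robot, y to its left, z up, the work surface at z = 0. Lengths are in m, angles in rad, forces in N, time in s.
With the tool pointing down it reaches from about 0.225 to 0.875 m from the base axis. Payload 3.4 kg.
Tool frame: the origin (TCP) lies midway between the tips of the shut fingers; the grasp point (between the pads) lies 19 mm behind it; y points along the fingers, z is the direction in which the jaws open and shut, and the axes are right-handed (so a half turn about y gives the same grasp; the last joint's range is limited). The gripper opens to 85 mm and grips with 20 to 120 N. Pads are 22 mm wide; open, the fingers measure 114 mm over their backs; the gripper's body (76 mm by 85 mm) begins 54 mm behind the grasp point. The pads swing forward as they close: fully open they stand 13 mm farther back than shut.
Start: joints at [1.061, 0.276, 1.505, -0, 1.361, -0.121], TCP at [0.218, 0.532, 0.231] pointing down, gripper open.
Joint ranges: [-2.89, 2.89], [-0.75, 2.08], [0.22, 2.7], [-1.18, 4.32], [0.11, 2.71], [-2.7, 2.7]. Speed limits (rad/s): [2.57, 2.57, 3.14, 3.14, 3.14, 3.14].

INTERFACE

Orientations are given as a 3x3 rotation matrix whose columns are the frame's x, y, z axes.
In Python, from station import manip gives the robot as it stands.
- The arm moves only by the shell command python3 -m handwheel 'ROWS'. ROWS is JSON, a list of rows, each a list of 5 numbers: the closure, from 0 (fully open) to 1 (shut), then the shift along the tool's x, y, z in mm, then the turn about the tool's y in rad. A call has 1 to 5 rows; each row shifts and turns the commanded pose from where the row before left it, along the tool's axes as they then stand; what a row does not reach is not made up. A row lasts 1/12 s, in which the tool goes at most 41.7 mm and 7.16 degrees, less where a joint would pass 70% of its speed; a pose out of reach is approached as far as the arm can. A call is refused whole if a number of a shift passes 41.7 or a number of a turn 0.125, either way. A call with a gripper value outside its range is refused whole. The fingers move at their own pace and stop on an object; the grip force is fixed at half the most. Time passes only in rows, so rows that do not move let the fingers close. It gives the time, the measured TCP pose, the force and the opening at its end, in the units of the state.
- manip.observe(): the state, without advancing time (a new reading comes with each control period).
- manip.camera(name): name is "side" or "top" or "wrist"; returns the picture (420x560x3 uint8, red, green, blue); there is no depth.
- manip.camera_info(name): a dict with "intrinsics" (3x3 intrinsics, pixels), "eye" and "orientation" of the camera in the world. Camera axes: x right, y down, z forward; pixel columns grow to the right and rows downward; lengths in m; the calibration is good to about 2 mm. The wrist camera is an equidistant fisheye: a pixel r from the principal point sees the ray r / f radians off the axis. A picture is of the moment at which its call begins: read the wrist's pose just before it. camera_info takes no time and is no camera call; for the wrist camera it gives the pose at the moment of the call.
- manip.hand_in(): hands the job in, once; it reports no verdict.
The state is a dict: "clock": time; "qpos": joint angles; "joint_velocities": joint speeds; "tau": joint torques, N m; "tcp_pos": TCP position; "orientation": TCP orientation; "ft_force": force on the tool from outside, world axes, zero at the start; "moment": the same for the moment, N m; "grip_width": finger opening in m.
Only numpy, scipy, OpenCV 4.12 (cv2) and the standard library are available. Lean on these libraries where they do the work, as an engineer would, in place of code of your own. Each camera call takes 0.05 s, during which the arm holds its last target.

TASK

The lid of the pink tub in the counter-top lid press is being stuck down. With the press at rest, turn the dial by the black knob in its middle until the dial's thick black zero line lies under the red pointer, then press the blue palm button down until the red pointer stands in the middle of the green band, without ramming it to the bottom. Finish while still holding it pressed there, with the dial left as zeroed and the other things on the counter left alone.

Things in the scene. Friction and masses are not known exactly. Their poses are not given: they have to be found in the camera images.
- palm_top (a point): centre of the flat top of the blue round palm button (56 mm diameter, 16 mm thick; solid handle_c1), 173 mm above the counter at rest; it moves straight down when pressed and springs back when let go. Below it: a fixed white bridge (164 mm along the unit's y, 42 mm along x, top 118 mm above the counter, collar of 16 mm radius to 126 mm) on two posts
- handle (a joint): travel of the palm button in m: 0 at rest, grows as it is pressed, bottoms out at 0.024. The spring pushes back with about 2.4 N at the start plus 0.6 N per mm (about 12 N at 16 mm). The red pointer turns clockwise seen from above by 0.1 rad per mm, so with the dial zeroed the middle of the green band is reached at 16 mm
- knob_grip (a point): on the dial's axis, 84 mm above the counter, half-way up the knob's upright black bar: 46 mm long (along the radius of the zero line, white stripe on top on the zero-line side), 14 mm thick, 36 mm high, top 102 mm above the counter. Below it a hub of 18 mm radius, 61 to 67 mm above the counter; dial face 55 mm above the counter
- dial (a joint): angle of the dial with its knob in rad, positive clockwise seen from above: 0 when the zero line lies under the pointer at rest, so the dial must be turned counter-clockwise by this angle; it stays where it is left (friction 0.04 N m). Stops at -0.6 and 1.8
- zero_mark (a point): point on the thick black zero line of the dial, 55 mm from the dial's axis; turns with dial and knob
- green_mid (a point): middle of the dial's green band, 55 mm from the dial's axis, 1.6 rad clockwise (seen from above) from the zero line; the band reaches about 0.24 rad either side; turns with the dial
- pointer_tip (a point): tip of the thin red pointer that sweeps over the dial face, 55 mm from the dial's axis; driven by the palm button only, at rest it points along -x of the unit (towards the robot's side)
- lid_press: the fixed unit: white base plate 200 mm (x) by 370 mm (y) by 15 mm; origin at the centre of its underside. The dial (136 mm diameter, on a teal round housing of 148 mm diameter) is centred at y = +90 mm, the palm button over the pink tub at y = -90 mm, both at x = 0; the bridge's posts stand at y = -22 and -158 mm
- cup_mid (a point): bystander: middle of a loose teal cup, 84 mm wide and 120 mm tall; leave alone
- spare_tub_mid (a point): bystander: middle of a loose mint-green tub with white lid, 92 mm wide, 51 mm tall; leave alone
- tape_mid (a point): bystander: middle of a loose green tape dispenser, about 87 by 60 mm, 22 mm tall; leave alone
- marker_mid (a point): bystander: middle of a loose white and blue marker pen lying on the counter, 135 mm long, 15 mm thick; leave alone

How it is judged:
By the outcome, as a careful person would: the job done as asked, in the order asked, and still so for the second after the job is handed in, while the arm keeps its last pose, push and grip.
It also fails if it takes over 45 s, if anything falls off the work surface, if the arm or the gripper's body presses on something with over 40 N, if the wrist force passes 120 N, or if a joint passes its speed limit or range.

## Working session

There is one attempt and no reset: what is moved stays moved. The work goes in short steps, Python scripts to look and compute and a shell command to move; the robot and the scene stay as the last step left them, time stands still between calls to the robot, and variables do not carry over. Pictures are saved under pics/ and viewed, and the job is handed in when it is done.

```bash
ls; mkdir -p pics; python3 - <<'E'
from station import manip
import cv2
s=manip.observe()
for k,v in s.items(): print(k,v)
for n in ("top","side"):
    im=manip.camera(n); cv2.imwrite(f"pics/{n}0.png",im[:,:,::-1]); print(n,manip.camera_info(n))
E
```

```text
pics
clock 0.0
qpos [ 1.06101865e+00  2.76598135e-01  1.50614860e+00 -5.49705449e-06
  1.36070703e+00 -1.20993236e-01]
joint_velocities [ 0.00153481  0.00024603 -0.00270222 -0.00093242 -0.00074485 -0.00099975]
tau [-7.81722483e-04 -4.16779912e+01 -2.45805717e+01 -4.85939145e-04
  1.11929866e-02 -1.39266297e-05]
tcp_pos [0.21769994 0.53161274 0.23043177]
orientation [[ 9.25370854e-01 -9.03498022e-04  3.79061957e-01]
 [-3.79062970e-01 -1.62709935e-03  9.25369449e-01]
 [-2.19298002e-04 -9.99998268e-01 -1.84815296e-03]]
ft_force [-0.05592009 -0.41445548 -0.83469844]
moment [-0.00754212 -0.03194647  0.04580974]
grip_width 0.08548059521283052
top {'intrinsics': array([[439.34740223,   0.        , 274.04934873],
       [  0.        , 439.34740223, 203.70909553],
       [  0.        ,   0.        ,   1.        ]]), 'eye': array([0.49696501, 0.05643147, 1.13117929]), 'orientation': array([[-0.00655544, -0.99433643,  0.10607583],
       [-0.99996836,  0.00699638,  0.00378526],
       [-0.00450597, -0.10604766, -0.99435084]])}
side {'intrinsics': array([[438.79192085,   0.        , 275.27625728],
       [  0.        , 438.79192085, 202.24334259],
       [  0.        ,   0.        ,   1.        ]]), 'eye': array([ 0.02284383, -0.49440809,  0.89326032]), 'orientation': array([[ 0.70758684, -0.47955148,  0.5189906 ],
       [-0.70629871, -0.5023456 ,  0.49878957],
       [ 0.02151737, -0.71949933, -0.69415972]])}
```

View pics/top0.png

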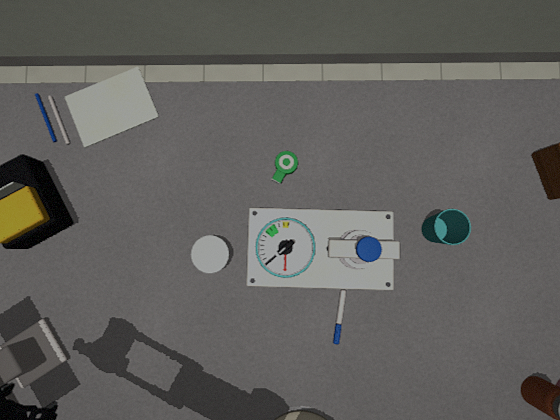

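View pics/side0.png

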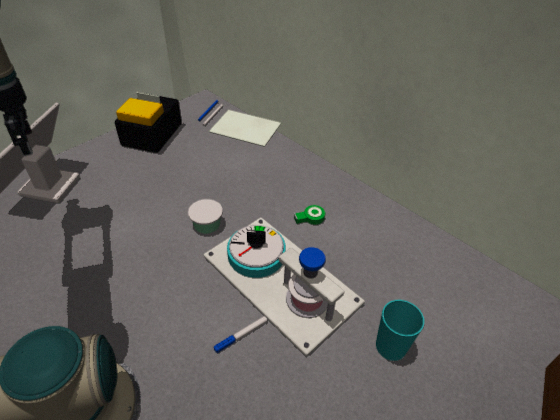

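The top view shows the dial at about (286,247), the palm button at (369,249), the zero line towards (267,263) and the red pointer pointing down in the picture (-x). Next I'll measure these.

```bash
cat > h.py <<'E'
import numpy as np, cv2
from station import manip
def ray(name,px,z,info=None):
    c=info or manip.camera_info(name); K=c['intrinsics'];R=c['orientation']
    d=R@np.linalg.inv(K)@np.array([px[0],px[1],1.]); e=c['eye']
    return e+d*(z-e[2])/d[2]
def proj(name,P):
    c=manip.camera_info(name); p=c['orientation'].T@(np.array(P)-c['eye']); p=c['intrinsics']@p; return p[:2]/p[2]
def big(m):
    n,l,s,c=cv2.connectedComponentsWithStats(m.astype(np.uint8)); 
    return [(tuple(c[i].round(1)),int(s[i,4]),tuple(s[i,:4])) for i in np.argsort(-s[1:,4])[:6]+1]
E
python3 - <<'E'
from h import *
im=cv2.imread('pics/top0.png'); 
cv2.imwrite('pics/dial0.png',cv2.resize(im[205:295,240:400],None,fx=5,fy=5,interpolation=cv2.INTER_CUBIC))
b,g,r=[im[:,:,i].astype(int) for i in range(3)]
blue=(b>100)&(r<50)&(g<110); print('blue',big(blue))
red=(r>150)&(g<80)&(b<80); print('red',big(red))
green=(g>130)&(r<80)&(b<110); print('green',big(green))
plate=(r>170)&(g>170)&(b>165); print('white',big(plate)[:3])
m=np.zeros(im.shape[:2],np.uint8); m[200:300,240:400]=plate[200:300,240:400]
cnt=np.concatenate([c for c in cv2.findContours(m,0,1)[0]]); R=cv2.minAreaRect(cnt); print(R)
bp=cv2.boxPoints(R); W=[ray('top',p,.015) for p in bp]; print(np.round(W,4), np.round(np.mean(W,0),4))
for i in range(4): d=W[(i+1)%4]-W[i]; print(np.linalg.norm(d),np.arctan2(d[1],d[0]))
# dark screws
dk=(r<70)&(g<70)&(b<70); d2=np.zeros_like(dk); d2[205:295,245:397]=dk[205:295,245:397]
print('dark',big(d2))
side=cv2.imread('pics/side0.png'); b,g,r=[side[:,:,i].astype(int) for i in range(3)]
print('side blue',big((b>100)&(r<50)&(g<110)))
E
```

```text
blue [((np.float64(368.7), np.float64(248.8)), 466, (np.int32(357), np.int32(237), np.int32(24), np.int32(25))), ((np.float64(44.7), np.float64(117.2)), 120, (np.int32(35), np.int32(94), np.int32(20), np.int32(47))), ((np.float64(337.0), np.float64(334.0)), 90, (np.int32(334), np.int32(325), np.int32(7), np.int32(19))), ((np.float64(465.0), np.float64(216.0)), 1, (np.int32(465), np.int32(216), np.int32(1), np.int32(1))), ((np.float64(469.0), np.float64(228.0)), 1, (np.int32(469), np.int32(228), np.int32(1), np.int32(1))), ((np.float64(465.0), np.float64(238.0)), 1, (np.int32(465), np.int32(238), np.int32(1), np.int32(1)))]
red [((np.float64(284.4), np.float64(267.7)), 10, (np.int32(284), np.int32(265), np.int32(2), np.int32(6))), ((np.float64(285.0), np.float64(256.5)), 4, (np.int32(285), np.int32(255), np.int32(1), np.int32(4)))]
green [((np.float64(272.2), np.float64(230.8)), 67, (np.int32(266), np.int32(225), np.int32(12), np.int32(12))), ((np.float64(287.7), np.float64(169.5)), 33, (np.int32(279), np.int32(165), np.int32(17), np.int32(8))), ((np.float64(279.5), np.float64(178.0))
[... 1659 characters left out ...]
 (np.int32(356), np.int32(246), np.int32(3), np.int32(11)))]
side blue [((np.float64(312.0), np.float64(257.1)), 400, (np.int32(299), np.int32(248), np.int32(26), np.int32(20))), ((np.float64(223.9), np.float64(342.5)), 126, (np.int32(214), np.int32(335), np.int32(21), np.int32(16))), ((np.float64(208.8), np.float64(108.4)), 45, (np.int32(199), np.int32(100), np.int32(19), np.int32(19))), ((np.float64(272.5), np.float64(265.5)), 2, (np.int32(272), np.int32(265), np.int32(2), np.int32(2))), ((np.float64(384.5), np.float64(321.5)), 2, (np.int32(384), np.int32(321), np.int32(2), np.int32(2))), ((np.float64(239.0), np.float64(263.0)), 1, (np.int32(239), np.int32(263), np.int32(1), np.int32(1)))]
```

View pics/dial0.png

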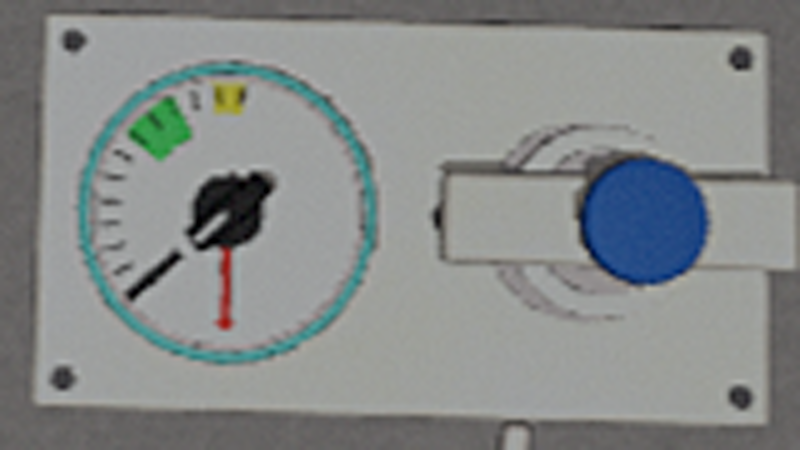

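The crop shows the dial face clearly. The zero line is about 50° clockwise of the pointer, and the white stripe is on that side. The four plate screws are visible too.

```bash
python3 - <<'E'
from h import *
im=cv2.imread('pics/top0.png'); b,g,r=[im[:,:,i].astype(int) for i in range(3)]
sc=[np.array(p)/5+[239.9+0,204.9] for p in [(73,40),(740,58),(740,397),(63,378)]]
W=[ray('top',p,.016) for p in sc]; print(np.round(W,4)); c=np.mean(W,0); print('plate c',c)
d=(W[0]+W[3]-W[1]-W[2])[:2]; yaw=np.arctan2(-d[0],d[1]); e=(W[0]+W[1]-W[2]-W[3])[:2]; print('yaw',yaw,np.arctan2(e[1],e[0]),np.linalg.norm(d)/2,np.linalg.norm(e)/2)
y=np.array([-np.sin(yaw),np.cos(yaw)])
print('dial from plate',c[:2]+.09*y,'palm',c[:2]-.09*y)
teal=(g-r>60)&(b-r>50); teal[:, :245]=0;teal[:,330:]=0; teal[:205]=0;teal[300:]=0
pts=np.argwhere(teal)[:,::-1].astype(np.float32); 
V=np.array([ray('top',p,.053)[:2] for p in pts])
A=np.c_[2*V,np.ones(len(V))]; s=np.linalg.lstsq(A,(V**2).sum(1),rcond=None)[0]; print('dial c',s[:2],'R',np.sqrt(s[2]+s[0]**2+s[1]**2))
dc=s[:2]
print('palm top',ray('top',(368.7,248.8),.173), ray('side',(312,257.1),.17))
def ang(p,z): 
    v=ray('top',p,z)[:2]-dc; return np.arctan2(v[1],v[0]),np.linalg.norm(v)
P=lambda x,y:(x/5+239.9,y/5+204.9)
for n,p,z in [('zero out',P(130,297),.0555),('zero in',P(180,254),.0555),('red tip',P(225,325),.057),('green',P(160,128),.0555),('stripe',P(210,228),.102),('knobfar',P(268,183),.102)]: print(n,ang(p,z))
E
```

```text
[[ 0.5927  0.1106  0.016 ]
 [ 0.5812 -0.2285  0.016 ]
 [ 0.4112 -0.2227  0.016 ]
 [ 0.4227  0.116   0.016 ]]
plate c [ 0.50198107 -0.05615266  0.016     ]
yaw -0.033974370047963436 -0.032659855236581166 0.339092246301798 0.17006216109679043
dial from plate [0.50503818 0.0337954 ] palm [ 0.49892397 -0.14610072]
dial c [0.50546481 0.03460887] R 0.07037090227197366
palm top [ 0.49945355 -0.14442563  0.173     ] [ 0.50198403 -0.14597914  0.17      ]
zero out (np.float64(2.2974593843384543), np.float64(0.062434428905782845))
zero in (np.float64(2.3251679687348497), np.float64(0.030535160692720772))
red tip (np.float64(3.1286693380044284), np.float64(0.055163217549185115))
green (np.float64(0.664171023859519), np.float64(0.05127729922757223))
stripe (np.float64(2.3720760782209), np.float64(0.01174726605415426))
knobfar (np.float64(-0.9990963460524874), np.float64(0.022680873919021908))
```

```bash
python3 -m handwheel '[[0,15,0,-11,0],[0,30,0,-23,0],[0,30,0,-23,0],[0,30,0,-23,0],[0,30,0,-23,0]]' && python3 -m handwheel '[[0,30,0,-23,0],[0,30,0,-23,0],[0,30,0,-23,0],[0,30,0,-23,0],[0,30,0,-23,0]]' && python3 -m handwheel '[[0,30,0,-23,0],[0,30,0,-23,0],[0,30,0,-23,0],[0,30,0,-23,0],[0,30,0,-23,0]]'
```

```text
clock: 0.52
tcp_pos: [0.304, 0.384, 0.2308]
orientation: [[0.926, -0.0, 0.378], [-0.378, -0.001, 0.926], [-0.0, -1.0, -0.001]]
ft_force: [1.3, -0.1, 0.8]
grip_width: 0.0855
clock: 0.93
tcp_pos: [0.3993, 0.2206, 0.2311]
orientation: [[0.925, -0.0, 0.379], [-0.379, 0.0, 0.925], [-0.0, -1.0, -0.0]]
ft_force: [0.2, 0.1, 1.1]
grip_width: 0.0856
clock: 1.35
tcp_pos: [0.4946, 0.0573, 0.2311]
orientation: [[0.925, -0.0, 0.379], [-0.379, 0.0, 0.925], [-0.0, -1.0, 0.0]]
ft_force: [0.1, 0.2, -0.8]
grip_width: 0.0856
```

```bash
python3 -m handwheel '[[0,0,0,0,0.112],[0,0,0,0,0.112],[0,0,0,0,0.112],[0,0,0,0,0.112],[0,0,0,0,0]]' && python3 -m handwheel '[[0,0,0,0,0],[0,0,0,0,0]]'; python3 - <<'E'
from h import *
s=manip.observe(); c=manip.camera_info('wrist'); im=manip.camera('wrist'); cv2.imwrite('pics/w1.png',im[:,:,::-1]); np.save('w1.npy',np.array([c],dtype=object)); print(c,s['tcp_pos'],s['qpos'])
O=s['orientation']; d=np.array([.505,.0345,s['tcp_pos'][2]])-s['tcp_pos']; print(O.T@d*1000, np.arctan2(O[1,2],O[0,2]))
E
```

```text
clock: 1.77
tcp_pos: [0.494, 0.0588, 0.2308]
orientation: [[0.668, -0.001, 0.744], [-0.744, 0.0, 0.668], [-0.001, -1.0, -0.001]]
ft_force: [-0.1, 0.2, 0.0]
grip_width: 0.0854
clock: 1.93
tcp_pos: [0.4941, 0.0591, 0.2311]
orientation: [[0.672, -0.0, 0.741], [-0.741, 0.0, 0.672], [-0.0, -1.0, -0.0]]
ft_force: [0.4, -0.1, 0.1]
grip_width: 0.085
{'intrinsics': array([[325.1922621 ,   0.        , 270.91118699],
       [  0.        , 325.1922621 , 212.23560057],
       [  0.        ,   0.        ,   1.        ]]), 'eye': array([0.44283554, 0.11607136, 0.37329464]), 'orientation': array([[ 7.41341260e-01,  6.40013088e-01,  2.01981147e-01],
       [ 6.71128256e-01, -7.06962046e-01, -2.23140158e-01],
       [-1.96168469e-05,  3.00978260e-01, -9.53631001e-01]])} [0.49409292 0.05912917 0.23109516] [-2.08762162e-02  1.59386287e-01  1.66196785e+00  8.58781930e-05
  1.32069170e+00 -7.57343073e-01]
[ 2.55726164e+01 -7.20470768e-03 -8.46177734e+00] 0.7364456328886626
```

View pics/w1.png

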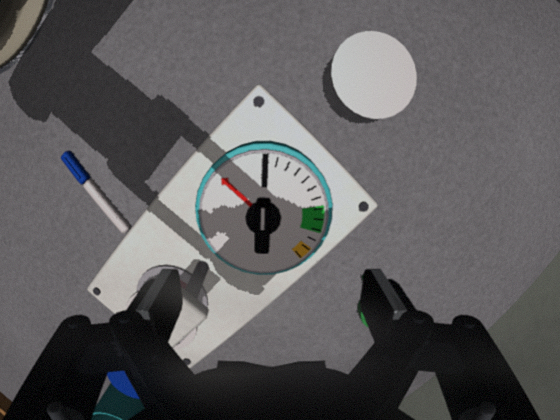

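The wrist picture shows the zero line going straight up from the knob at (265,155–187), and the red tip at (224,181). The knob bar is vertical at (262,218). I'll measure these with fisheye rays.

```bash
cat >> h.py <<'E'
def wray(px,z,c):
    K=c['intrinsics']; u=(px[0]-K[0,2]); v=px[1]-K[1,2]; r=np.hypot(u,v); t=r/K[0,0]
    d=c['orientation']@np.array([np.sin(t)*u/r,np.sin(t)*v/r,np.cos(t)]); e=c['eye']
    return e+d*(z-e[2])/d[2]
def circ(V):
    V=np.asarray(V);A=np.c_[2*V,np.ones(len(V))]; s=np.linalg.lstsq(A,(V**2).sum(1),rcond=None)[0]; return s[:2],np.sqrt(s[2]+s[0]**2+s[1]**2)
E
python3 - <<'E'
from h import *
c=np.load('w1.npy',allow_pickle=True)[0]
im=cv2.imread('pics/w1.png'); b,g,r=[im[:,:,i].astype(int) for i in range(3)]
teal=(g-r>40)&(b-r>40); teal[:135]=0; teal[280:]=0; teal[:,:185]=0; teal[:,345:]=0
pts=np.argwhere(teal)[:,::-1]; dc,R=circ([wray(p,.053,c)[:2] for p in pts]); print('dial',dc,R,len(pts))
def box(m,x0,y0,x1,y1):
    o=np.zeros_like(m); o[y0:y1,x0:x1]=m[y0:y1,x0:x1]; return np.argwhere(o)[:,::-1]
dark=(r<70)&(g<70)&(b<70)
def ln(p,z):
    V=np.array([wray(q,z,c)[:2] for q in p]); m=V.mean(0); u=np.linalg.svd(V-m)[2][0]
    if u@(m-dc)<0:u=-u
    return m,np.arctan2(u[1],u[0]),np.arctan2(*(m-dc)[::-1]),np.linalg.norm(m-dc),len(p)
print('zero',ln(box(dark,258,150,272,190),.0555))
red=(r>150)&(g<90)&(b<90); print('red',ln(box(red,210,170,262,215),.057))
k=box(dark,245,195,285,256); print('knobdark',k.min(0),k.max(0),k.mean(0))
sc=[wray(p,.016,c) for p in [(258,101),(364,206),(97,291),(187,362)]]; print(np.round(sc,4)); print(np.linalg.norm(sc[1]-sc[0]),np.linalg.norm(sc[2]-sc[0]))
print('bar near end, stripe',wray((262,207),.102,c),wray((262,229),.102,c))
cv2.imwrite('pics/w1c.png',cv2.resize(im[140:280,190:340],None,fx=4,fy=4,interpolation=cv2.INTER_CUBIC))
E
```

```text
dial [0.50538904 0.03490667] 0.06977920534673297 1292
zero (array([0.476075  , 0.06976137]), np.float64(2.2554324630808606), np.float64(2.2700629618071853), np.float64(0.04554297573044559), 155)
red (array([0.46739817, 0.0345251 ]), np.float64(-3.125927626365397), np.float64(-3.1315493306082303), np.float64(0.03799278583333025), 106)
knobdark [245 197] [280 253] [262.4736 222.9104]
[[ 0.4237  0.1164  0.016 ]
 [ 0.5946  0.1117  0.016 ]
 [ 0.4134 -0.2219  0.016 ]
 [ 0.584  -0.2294  0.016 ]]
0.17092153193058757 0.33847859318870765
bar near end, stripe [0.4913362  0.05092766 0.102     ] [0.50491883 0.03566339 0.102     ]
```

View pics/w1c.png

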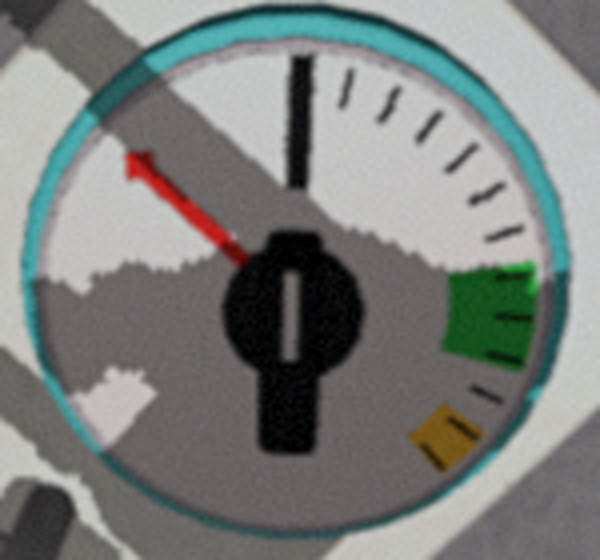

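```bash
python3 -m handwheel '[[0,26,0,-8.5,0.02],[0,0,25,0,0],[0,0,30,0,0],[0,0,20,0,0],[0,0,0,0,0]]' && python3 -m handwheel '[[0,0,0,0,0]]'; python3 - <<'E'
from h import *
s=manip.observe(); c=manip.camera_info('wrist'); im=manip.camera('wrist'); cv2.imwrite('pics/w2.png',im[:,:,::-1])
O=s['orientation'];d=np.array([.5055,.0345,.072])-s['tcp_pos']; print(s['tcp_pos'],O.T@d*1000, np.arctan2(O[1,2],O[0,2]))
E
```

```text
clock: 2.4
tcp_pos: [0.5021, 0.0343, 0.1524]
orientation: [[0.656, -0.009, 0.755], [-0.755, 0.001, 0.656], [-0.006, -1.0, -0.006]]
ft_force: [-0.6, 0.4, -1.0]
grip_width: 0.0855
clock: 2.48
tcp_pos: [0.5048, 0.0342, 0.1557]
orientation: [[0.656, -0.002, 0.755], [-0.755, 0.0, 0.656], [-0.002, -1.0, -0.002]]
ft_force: [-0.6, 0.4, -0.1]
grip_width: 0.0852
[0.50478875 0.03420977 0.15573962] [ 0.3857108  83.73788342  0.85537031] 0.7150337917063001
```

View pics/w2.png

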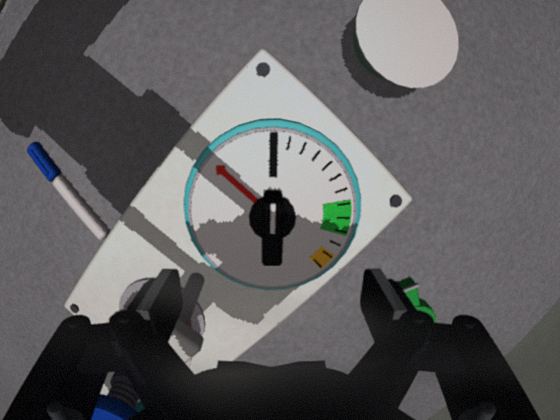

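The knob is centred between the fingers, at about x=272 in the picture. Descending.

```bash
python3 -m handwheel '[[0,0,20,0,0],[0,0,25,0,0],[0,0,25,0,0],[0,0,13,0,0],[0,0,0,0,0]]' && python3 -m handwheel '[[0.4,0,0,0,0],[0.6,0,0,0,0],[0.7,0,0,0,0],[0.75,0,0,0,0],[0.8,0,0,0,0]]' && python3 -m handwheel '[[0.9,0,0,0,0],[1,0,0,0,0],[1,0,0,0,0],[1,0,0,0,0],[1,0,0,0,0]]'
```

```text
clock: 2.95
tcp_pos: [0.5047, 0.0343, 0.0724]
orientation: [[0.655, -0.002, 0.755], [-0.755, 0.0, 0.655], [-0.002, -1.0, -0.002]]
ft_force: [-1.3, -0.2, 0.6]
grip_width: 0.0851
clock: 3.37
tcp_pos: [0.5061, 0.034, 0.0743]
orientation: [[0.655, 0.002, 0.756], [-0.756, -0.0, 0.655], [0.001, -1.0, 0.002]]
ft_force: [0.8, -0.0, 0.8]
grip_width: 0.0255
clock: 3.78
tcp_pos: [0.5059, 0.0341, 0.0741]
orientation: [[0.655, 0.001, 0.756], [-0.756, 0.0, 0.655], [0.001, -1.0, 0.001]]
ft_force: [-1.3, 0.5, 6.2]
grip_width: 0.0132
```

```bash
python3 -m handwheel '[[1,0,-1,0,-0.04],[1,0,0,0,-0.08],[1,0,0,0,-0.08],[1,0,0,0,-0.08],[1,0,0,0,-0.08]]' && python3 -m handwheel '[[1,0,0,0,-0.08],[1,0,0,0,-0.08],[1,0,0,0,-0.08],[1,0,0,0,-0.08],[1,0,0,0,-0.08]]' && python3 -m handwheel '[[1,0,0,0,-0.06],[1,0,0,0,0],[1,0,0,0,0]]'; python3 - <<'E'
from h import *
s=manip.observe(); c=manip.camera_info('wrist'); im=manip.camera('wrist'); np.save('w3.npy',np.array([c],dtype=object)); cv2.imwrite('pics/w3.png',im[:,:,::-1])
O=s['orientation']; print(np.arctan2(O[1,2],O[0,2]),s['moment'])
cv2.imwrite('pics/t3.png',manip.camera('top')[:,:,::-1])
E
```

```text
clock: 4.2
tcp_pos: [0.5058, 0.034, 0.0742]
orientation: [[0.881, 0.001, 0.473], [-0.473, 0.0, 0.881], [0.001, -1.0, 0.0]]
ft_force: [0.5, 0.6, -0.5]
grip_width: 0.0128
clock: 4.62
tcp_pos: [0.5058, 0.034, 0.0742]
orientation: [[0.996, 0.001, 0.093], [-0.093, 0.0, 0.996], [0.001, -1.0, 0.0]]
ft_force: [0.1, 0.1, -0.6]
grip_width: 0.0129
clock: 4.87
tcp_pos: [0.5058, 0.034, 0.0742]
orientation: [[0.999, 0.001, 0.038], [-0.038, -0.0, 0.999], [0.001, -1.0, -0.0]]
ft_force: [2.5, -0.1, -1.8]
grip_width: 0.0128
1.5324923500408756 [-0.03135119 -0.21858198  0.04233662]
```

View pics/w3.png

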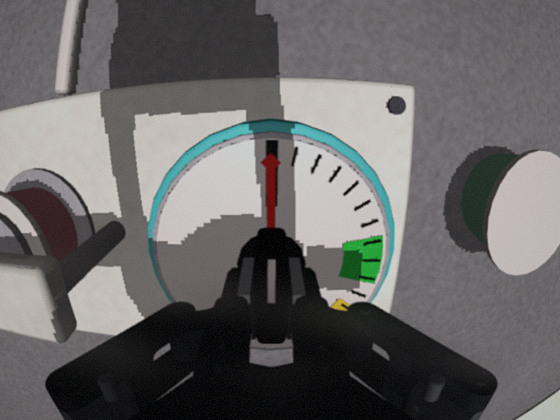

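After the turn, the red pointer at (270,160) nearly covers the zero line, with a small offset. Zooming in to measure it.

```bash
python3 - <<'E'
from h import *
c=np.load('w3.npy',allow_pickle=True)[0]
im=cv2.imread('pics/w3.png'); b,g,r=[im[:,:,i].astype(int) for i in range(3)]
cv2.imwrite('pics/w3c.png',cv2.resize(im[110:250,200:350],None,fx=4,fy=4,interpolation=cv2.INTER_CUBIC))
dc=np.array([.5058,.0342])
teal=(g-r>40)&(b-r>40); teal[:110]=0; teal[300:]=0; teal[:,:140]=0; teal[:,405:]=0
pts=np.argwhere(teal)[:,::-1]; d2,R=circ([wray(p,.053,c)[:2] for p in pts]); print('dial',d2,R,len(pts))
def row(y):
    rr=[x for x in range(255,290) if r[y,x]-g[y,x]>50]; dk=[x for x in range(258,290) if r[y,x]<60 and g[y,x]<60]
    return y,rr,dk
for y in range(138,212,4): print(row(y))
A=lambda p,z:(lambda v:(np.arctan2(v[1],v[0]),np.hypot(*v)))(wray(p,z,c)[:2]-dc)
print(A((270,152),.058), A((272,145),.0555))
t=cv2.imread('pics/t3.png'); cv2.imwrite('pics/t3c.png',cv2.resize(t[205:295,230:390],None,fx=5,fy=5,interpolation=cv2.INTER_CUBIC))
E
```

```text
dial [0.50478423 0.03383731] 0.06910038512243884 3483
(138, [], [])
(142, [], [266, 267, 268, 269, 270, 271, 272, 273, 274, 275, 276, 277])
(146, [], [266, 267, 268, 269, 270, 271, 272, 273, 274, 275, 276, 277])
(150, [], [266, 267, 268, 269, 270, 271, 272, 273, 274, 275, 276, 277])
(154, [269, 270, 271, 272], [266, 267, 268, 273, 274, 275, 276, 277])
(158, [265, 266, 267, 268, 269, 270, 271, 272, 273, 274, 275], [])
(162, [262, 263, 264, 265, 266, 267, 268, 269, 270, 271, 272, 273, 274, 275, 276, 277, 278, 279], [])
(166, [265, 266, 267, 268, 269, 270, 271, 272, 273, 274, 275, 276], [])
(170, [266, 267, 268, 269, 270, 271, 272, 273, 274, 275], [276, 277])
(174, [267, 268, 269, 270, 271, 272, 273, 274, 275], [276, 277])
(178, [267, 268, 269, 270, 271, 272, 273, 274, 275], [276])
(182, [267, 268, 269, 270, 271, 272, 273, 274, 275], [276, 277])
(186, [266, 267, 268, 269, 270, 271, 272, 273, 274, 275], [276])
(190, [267, 268, 269, 270, 271, 272, 273, 274, 275], [276, 277])
(194, [266, 267, 268, 269, 270, 271, 272, 273, 274, 275], [276])
(198, [267, 268, 269, 270, 271, 272, 273, 274, 275], [276])
(202, [267, 268, 269, 270, 271, 272, 273, 274, 275], [276])
(206, [267, 268, 269, 270, 271, 272, 273, 274], [])
(210, [267, 268, 269, 270, 271, 272, 273, 274], [])
(np.float64(3.1175703181128087), np.float64(0.05742976964723052)) (np.float64(3.1005688140545704), np.float64(0.06062144181193396))
```

View pics/w3c.png

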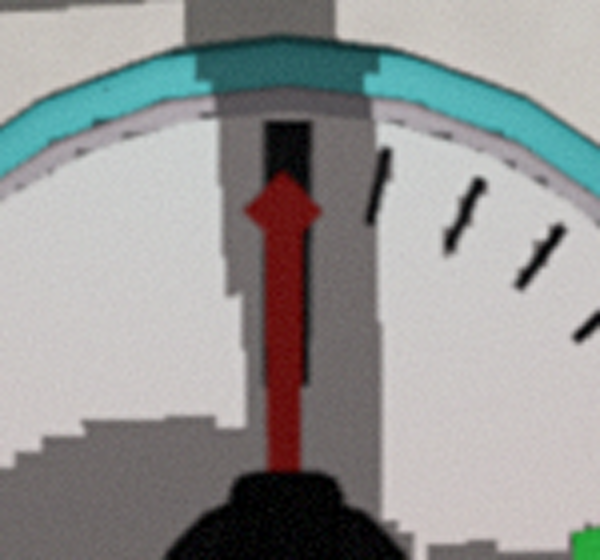

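View pics/t3c.png

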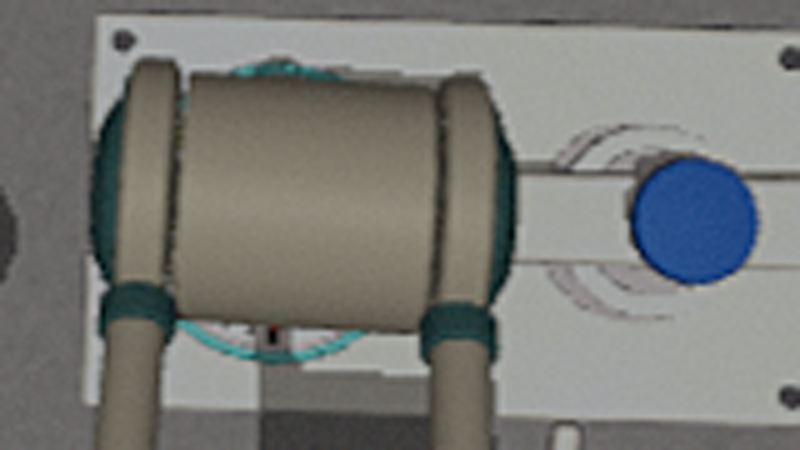

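The zero line is about 1 px (roughly 0.01 rad) clockwise of the pointer. I'll make a small correction, then release and recheck.

```bash
python3 -m handwheel '[[1,0,0,0,-0.012],[1,0,0,0,0],[1,0,0,0,0],[0.9,0,0,0,0],[0.8,0,0,0,0]]' && python3 -m handwheel '[[0.6,0,0,0,0],[0.5,0,0,0,0],[0.4,0,0,0,0],[0.4,0,-10,0,0],[0.4,0,-30,0,0]]' && python3 -m handwheel '[[0.4,0,-35,0,0],[0.4,0,-35,0,0],[0.4,0,-20,0,0],[0.4,0,0,0,0]]'; python3 - <<'E'
from h import *
s=manip.observe(); c=manip.camera_info('wrist'); im=manip.camera('wrist'); np.save('w4.npy',np.array([c],dtype=object)); cv2.imwrite('pics/w4.png',im[:,:,::-1]); print(s['tcp_pos'])
E
```

```text
clock: 5.38
tcp_pos: [0.5047, 0.0342, 0.0742]
orientation: [[1.0, -0.002, 0.025], [-0.025, 0.0, 1.0], [-0.002, -1.0, 0.0]]
ft_force: [-0.5, 0.8, 0.1]
grip_width: 0.0168
clock: 5.8
tcp_pos: [0.502, 0.0343, 0.1118]
orientation: [[1.0, -0.009, 0.025], [-0.025, 0.001, 1.0], [-0.009, -1.0, 0.001]]
ft_force: [0.0, -0.3, 0.0]
grip_width: 0.0514
clock: 6.13
tcp_pos: [0.5086, 0.0339, 0.2103]
orientation: [[1.0, 0.011, 0.025], [-0.025, -0.001, 1.0], [0.011, -1.0, -0.0]]
ft_force: [0.3, 0.1, 0.2]
grip_width: 0.0511
[0.50855568 0.03393306 0.21034231]
```

View pics/w4.png

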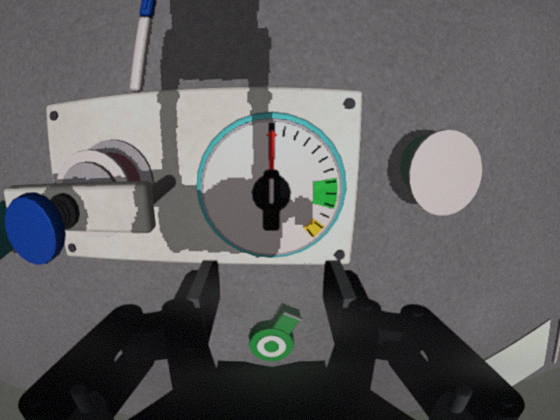

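```bash
python3 - <<'E'
from h import *
im=cv2.imread('pics/w4.png'); b,g,r=[im[:,:,i].astype(int) for i in range(3)]
cv2.imwrite('pics/w4c.png',cv2.resize(im[105:265,190:355],None,fx=4.5,fy=3.7,interpolation=cv2.INTER_CUBIC))
for y in range(122,172,3):
    rr=[x for x in range(258,290) if r[y,x]-g[y,x]>40]; dk=[x for x in range(262,282) if r[y,x]<65 and g[y,x]<60]
    print(y,rr[:1],rr[-1:],dk)
E
```

```text
122 [] [] []
125 [] [] [269, 270, 271, 272, 273]
128 [] [] [269, 270, 271, 272, 273]
131 [270] [273] [269]
134 [267] [276] []
137 [269] [274] []
140 [269] [274] []
143 [269] [274] []
146 [269] [274] []
149 [269] [273] []
152 [269] [273] []
155 [269] [273] []
158 [269] [273] []
161 [269] [273] []
164 [269] [273] []
167 [269] [273] []
170 [] [] [266, 267, 268, 269, 270, 271, 272, 273, 274, 275]
```

View pics/w4c.png

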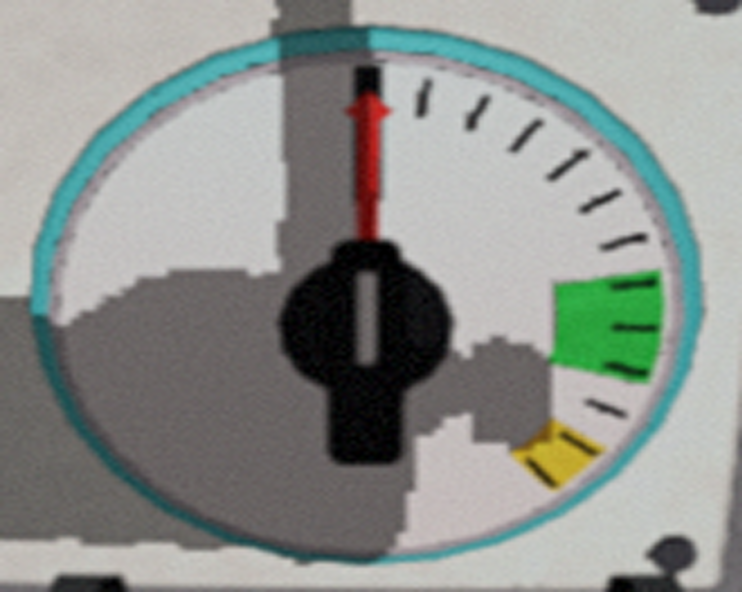

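The pointer (271.5) and zero line (271) agree to within 0.5 px. The dial is zeroed and released. Next I'll move over the palm button and shut the fingers.

```bash
python3 -m handwheel '[[0.6,0,0,-20,0],[0.8,0,0,-30,0],[1,0,0,-35,0],[1,0,0,-35,0],[1,0,0,-35,0]]' && python3 -m handwheel '[[1,-2,0,-25,0],[1,0,0,0,0],[1,0,0,0,0],[1,0,0,0,0],[1,0,0,0,0]]'; python3 - <<'E'
from h import *
cv2.imwrite('pics/t5.png',manip.camera('top')[:,:,::-1]); cv2.imwrite('pics/s5.png',manip.camera('side')[:,:,::-1])
im=manip.camera('wrist'); cv2.imwrite('pics/w5.png',im[:,:,::-1]); s=manip.observe(); print(s['tcp_pos'],s['ft_force'])
E
```

```text
clock: 6.6
tcp_pos: [0.5002, -0.1217, 0.2031]
orientation: [[1.0, -0.003, 0.024], [-0.024, 0.001, 1.0], [-0.003, -1.0, 0.001]]
ft_force: [1.1, -0.3, 0.4]
grip_width: 0.0003
clock: 7.02
tcp_pos: [0.4985, -0.1445, 0.2037]
orientation: [[1.0, -0.001, 0.024], [-0.024, 0.001, 1.0], [-0.001, -1.0, 0.001]]
ft_force: [0.2, -0.7, 0.3]
grip_width: 0.0003
[ 0.49887462 -0.14466042  0.20420543] [-0.04136323 -0.01213851  0.10641472]
```

View pics/w5.png

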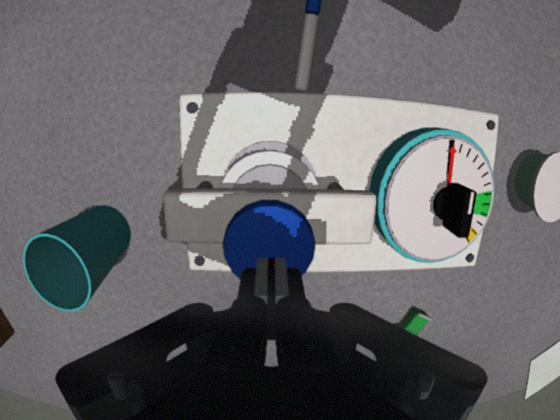

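View pics/s5.png

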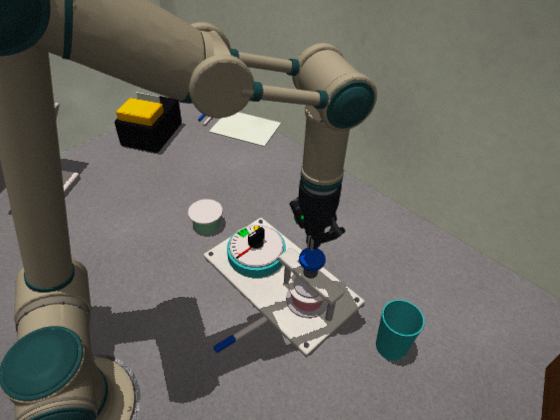

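View pics/t5.png

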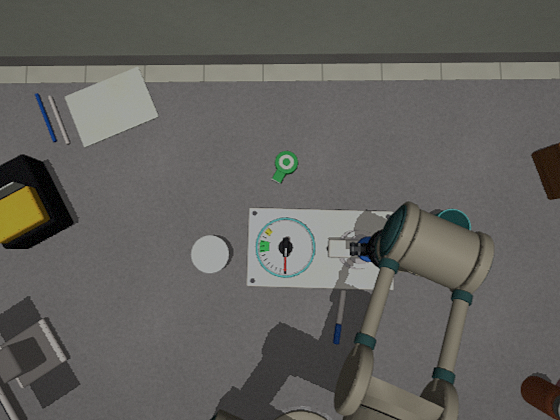

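The fingers are shut and centred over the button. The wrist and top pictures both show the dial clearly. Pressing now in small steps.

```bash
python3 -m handwheel '[[1,0,10,0,0],[1,0,10,0,0],[1,0,6,0,0],[1,0,3,0,0],[1,0,0,0,0]]' && python3 -m handwheel '[[1,0,3,0,0],[1,0,3,0,0],[1,0,2,0,0],[1,0,2,0,0],[1,0,0,0,0]]' && python3 -m handwheel '[[1,0,1,0,0],[1,0,1,0,0],[1,0,0,0,0],[1,0,0,0,0]]'; python3 - <<'E'
from h import *
im=manip.camera('wrist'); cv2.imwrite('pics/w6.png',im[:,:,::-1]); s=manip.observe(); print(s['tcp_pos'],s['ft_force'])
E
```

```text
clock: 7.58
tcp_pos: [0.4981, -0.1454, 0.1739]
orientation: [[1.0, -0.003, 0.025], [-0.025, 0.001, 1.0], [-0.003, -1.0, 0.001]]
ft_force: [-0.1, 0.2, -0.2]
grip_width: -0.0002
clock: 8.0
tcp_pos: [0.4991, -0.1459, 0.1657]
orientation: [[1.0, 0.001, 0.025], [-0.025, -0.0, 1.0], [0.001, -1.0, -0.0]]
ft_force: [-1.8, 0.9, 5.9]
grip_width: -0.0
clock: 8.33
tcp_pos: [0.4992, -0.1459, 0.1642]
orientation: [[1.0, 0.001, 0.025], [-0.025, -0.0, 1.0], [0.001, -1.0, -0.0]]
ft_force: [-1.8, 1.5, 6.0]
grip_width: 0.0001
[ 0.49914603 -0.14588844  0.16426039] [-1.49031921  0.96337591  6.32402311]
```

View pics/w6.png

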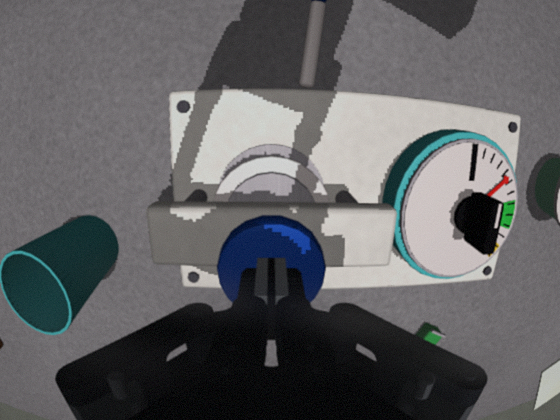

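Travel is about 8 mm. The pointer at (505,180) is half-way to the green band.

```bash
python3 -m handwheel '[[1,0,2,0,0],[1,0,2,0,0],[1,0,1.5,0,0],[1,0,1,0,0],[1,0,0,0,0]]' && python3 -m handwheel '[[1,0,0,0,0],[1,0,0,0,0],[1,0,0,0,0]]'; cat > meas.py <<'E'
from h import *
import sys
n=sys.argv[1]
s=manip.observe(); c=manip.camera_info('wrist'); w=manip.camera('wrist')[:,:,::-1].copy(); t=manip.camera('top')[:,:,::-1].copy()
cv2.imwrite(f'pics/w{n}.png',w); cv2.imwrite(f'pics/t{n}.png',t); print(s['clock'],s['tcp_pos'],s['ft_force'])
dc=np.array([.5055,.0345])
def go(im,f,roi,zr,zg):
    x0,y0,x1,y1=roi; b,g,r=[im[:,:,i].astype(int) for i in range(3)]
    for nm,m,z in (('red',(r>90)&(r-g>50)&(r-b>50),zr),('green',(g>90)&(g-r>50)&(g-b>30),zg),('zero',(r<75)&(g<75)&(b<75),zg)):
        o=np.argwhere(m[y0:y1,x0:x1])[:,::-1]+[x0,y0]
        V=np.array([f(p,z)[:2] for p in o])-dc; rad=np.hypot(*V.T); k=(rad>.03 if nm!='zero' else rad>.035)&(rad<.068 if nm=='red' else rad<.064)
        if nm=='zero': a0=np.arctan2(V[:,1],V[:,0]); k&=(abs(abs(a0)-3.108)<.12)
        V=V[k]
        if len(V): a=np.arctan2(*V.mean(0)[::-1]); print(nm,len(V),'cw from -x:',round((np.pi-.034-a)%(2*np.pi),3),'r',rad[k].mean().round(4),rad[k].max().round(4))
        else: print(nm,'none')
go(t,lambda p,z:ray('top',p,z),(250,210,322,282),.058,.0555)
go(w,lambda p,z:wray(p,z,c),(385,120,540,290),.058,.0555)
cv2.imwrite(f'pics/z{n}.png',np.hstack([cv2.resize(t[205:290,245:325],(390,414),interpolation=cv2.INTER_CUBIC),cv2.resize(w[120:290,380:540],(390,414),interpolation=cv2.INTER_CUBIC)]))
E
python3 meas.py 7
```

```text
clock: 8.8
tcp_pos: [0.4992, -0.1459, 0.1582]
orientation: [[1.0, 0.001, 0.025], [-0.025, -0.0, 1.0], [0.001, -1.0, -0.0]]
ft_force: [-2.3, 1.3, 10.5]
grip_width: 0.0001
clock: 9.05
tcp_pos: [0.4992, -0.1459, 0.1584]
orientation: [[1.0, 0.002, 0.025], [-0.025, -0.001, 1.0], [0.002, -1.0, -0.0]]
ft_force: [-2.8, 0.1, 9.4]
grip_width: -0.0001
9.05 [ 0.49919688 -0.1459      0.1584233 ] [-2.82091362  0.13896747  9.3677718 ]
red 19 cw from -x: 1.46 r 0.0452 0.0562
green 71 cw from -x: 1.621 r 0.0526 0.0622
zero 23 cw from -x: 6.282 r 0.0501 0.0627
red 48 cw from -x: 1.483 r 0.051 0.0561
green 170 cw from -x: 1.646 r 0.0555 0.0627
zero 143 cw from -x: 6.265 r 0.049 0.0621
```

View pics/z7.png

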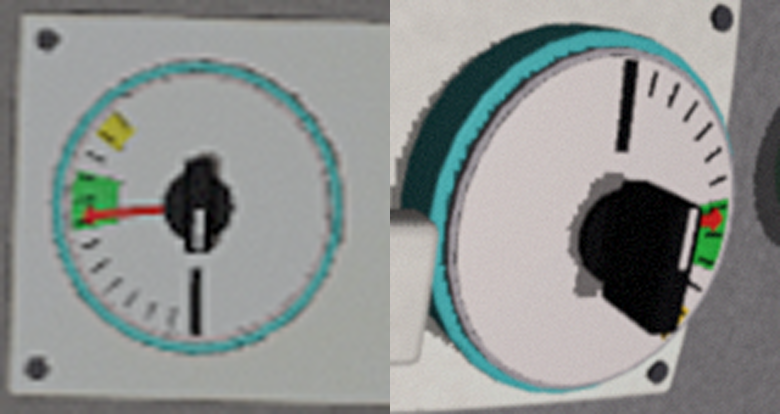

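The pointer reads 1.46–1.48 rad against a target of 1.60, and the TCP shows 14.6 mm of travel. That leaves about 1.3 mm.

```bash
python3 -m handwheel '[[1,0,0.7,0,0],[1,0,0.7,0,0],[1,0,0,0,0],[1,0,0,0,0],[1,0,0,0,0]]' && python3 -m handwheel '[[1,0,0,0,0],[1,0,0,0,0],[1,0,0,0,0]]'; python3 meas.py 8
```

```text
clock: 9.57
tcp_pos: [0.4992, -0.1459, 0.1571]
orientation: [[1.0, 0.002, 0.025], [-0.025, -0.001, 1.0], [0.002, -1.0, -0.001]]
ft_force: [-2.3, 2.5, 11.9]
grip_width: -0.0002
clock: 9.82
tcp_pos: [0.4992, -0.1459, 0.1572]
orientation: [[1.0, 0.002, 0.025], [-0.025, -0.001, 1.0], [0.002, -1.0, -0.001]]
ft_force: [-3.2, 1.9, 10.2]
grip_width: 0.0001
9.8167 [ 0.49918706 -0.14593338  0.15716658] [-3.22766919  1.94135894 10.23472152]
red 19 cw from -x: 1.586 r 0.0439 0.0561
green 65 cw from -x: 1.597 r 0.0528 0.0622
zero 23 cw from -x: 6.282 r 0.0501 0.0627
red 45 cw from -x: 1.609 r 0.0513 0.0568
green 176 cw from -x: 1.601 r 0.0557 0.0625
zero 147 cw from -x: 6.265 r 0.049 0.0623
```

View pics/z8.png

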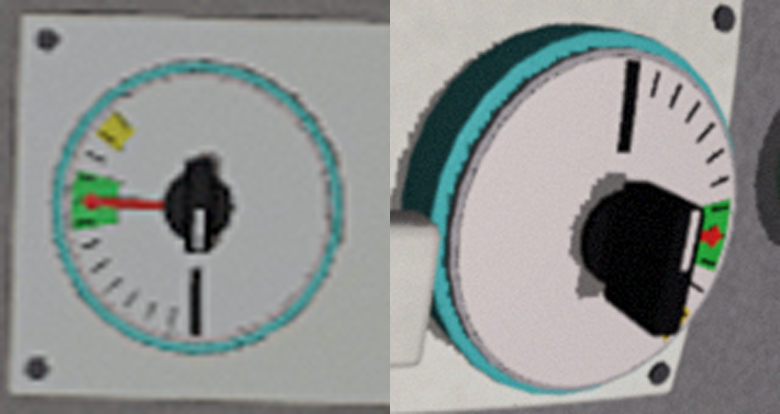

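In both pictures the pointer is in the middle of the green band, at 1.59–1.61 rad against 1.60. The dial is still at zero, so I'm handing in while holding.

```bash
python3 -c "
from station import manip
print(manip.hand_in())"
```

```text
the job is handed in; nothing more can be done
None
```

The job is handed in, with the arm still holding the palm button down and the red pointer in the middle of the green band. It took about 10 s of the 45 s allowed.

- **Dial:** I gripped the black knob and turned the dial counter-clockwise about 0.83 rad, with the press at rest. After release, the zero line lay under the pointer to within about 0.5 px (roughly 0.01 rad), and it had not shifted at the last look.
- **Button:** With the fingers shut, I pressed it in small steps to about 15.8 mm of travel, well short of the 24 mm bottom. The pointer read 1.586 rad in the top view and 1.609 rad in the wrist view. The green band's middle read 1.597 and 1.601 rad.
- **Force:** The last reading on the button was about 10 N, a little under the roughly 12 N expected. The force reading is noisy, so I relied on the pictures.
- **Other things:** The arm never went near the cup, spare tub, tape dispenser or marker. I did not compare their positions before and after. No check failed.

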